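# Set up the herb mill for a fine grind

## Task

Get the herb mill ready for a fine grind of the grey-brown roots. First brush out its throat with the long brush, three full strokes, each right down to the bottom and back up until the bristles come out of the mouth, stand the brush back in its crock and only then turn the numbered collar to 3. With that done, drop every grey-brown root from the paper into the throat, swing the steel cover shut over it, and see that the two stray red dates end up in the white bowl; leave the bowl and everything else on the counter where it is.

Things in the scene. Friction and masses are not known exactly. Their poses are not given: they have to be found in the camera images.
- mill: Herb mill, fixed: cream casting 130 x 128 mm (x, y), deck 100 mm high, behind it (+x) a dark motor, 92 mm thick, reaching to x = 205 mm. Origin: on the counter under the throat's axis; -x is its front (powder drawer), z up.
- throat (a point): Centre of the throat's mouth, on the collar's top rim, 138 mm above the counter; axes as the mill's. The throat is a round upright hole, bore 48 mm, 78 mm deep from here to its flat floor (a dark burr cone, 10 mm high, in the middle of the floor is only seen, not felt).
- index (a point): Red index mark on the deck at the mill's -y side, 58 mm from the throat's axis, 102 mm above the counter. The numeral next to it on the collar's dial is the setting.
- collar (a joint): Numbered collar, rad, growing counter-clockwise seen from above, about the upright axis through throat. Clicks every 0.4189 rad: number n is at n x 0.4189 (3 at 1.257), stops just past 0 and 9; starts between 6 and 9. It takes about 0.2 N m to turn and, let go within 0.12 rad of a number, drops into it.
- collar_grip (a point): Point on the collar's axis 12 mm below its rim (126 mm up); turns with it. The collar is a black knurled sleeve round the throat, outside 64 mm, bore 48 mm, gripped across from above; its side goes 36 mm down from the rim to a flat dial, diameter 104 mm, 101 mm up, that turns with it and has white numerals 0-9. A yellow bar on the rim marks 0; this point's -y axis points to it.
- cover (a joint): The mill's steel swivel cover, rad: 0 = shut over the throat (a stop), growing as it swings open counter-clockwise seen from above, to 2.7. It turns about an upright post 60 mm from the throat's axis on the mill's +x side and stays where it is left (about 1 N at the knob moves it). Starts 1.9 to 2.5 open.
- cover_knob (a point): Centre of the top of the cover's red knob: upright cylinder, diameter 16 mm, 28 mm tall, its top 171.5 mm above the counter, 60 mm from the swivel post, on the middle of the cover's disc (diameter 66 mm, 4 mm thick, its top 143.5 mm above the counter, just above the collar's rim).
- brush: Long brush, 196 mm, standing upright in the crock: dark bristle head (behaves as rigid) diameter 32 mm over the lowest 50 mm, above it a round light-wood handle of diameter 14 mm to the top at 196 mm, with a red band at 178 to 184 mm. Origin: centre of the underside of the bristles; z along the handle, up. 90 g.
- brush_tip (a point): The centre of the underside of the bristles (the brush's origin).
- crock: Fixed blue stoneware crock for the brush: outside diameter 58 mm, bore about 46 mm, 70 mm high; origin under its centre on the counter, inner floor 6 mm above the counter.
- sheet: White paper, 235 x 170 mm, lying flat and fixed on the counter, flush with it; origin at its centre. The roots and dates lie on it at the start. Sheet and crock may swap sides of the mill.
- root1: Grey-brown knobbly medicinal root (2 to 4 of the four are there, the others absent), 24 x 18 x 17 mm (x, y, z), 20 g, lying on the paper; behaves as a block; origin: centre of its underside as it lies at the start.
- root2: Grey-brown knobbly medicinal root (2 to 4 of the four are there, the others absent), 24 x 18 x 17 mm (x, y, z), 20 g, lying on the paper; behaves as a block; origin: centre of its underside as it lies at the start.
- root3: Grey-brown knobbly medicinal root (2 to 4 of the four are there, the others absent), 24 x 18 x 17 mm (x, y, z), 20 g, lying on the paper; behaves as a block; origin: centre of its underside as it lies at the start.
- root4: Grey-brown knobbly medicinal root (2 to 4 of the four are there, the others absent), 24 x 18 x 17 mm (x, y, z), 20 g, lying on the paper; behaves as a block; origin: centre of its underside as it lies at the start.
- date1: Dark red dried date, smooth, 29 x 19 x 18 mm, lying on the paper among the roots; it goes into the white bowl, never into the mill. Behaves as a block 26 x 18 x 17 mm, 15 g; origin: centre of its underside as it lies at the start.
- date2: Dark red dried date, smooth, 29 x 19 x 18 mm, lying on the paper among the roots; it goes into the white bowl, never into the mill. Behaves as a block 26 x 18 x 17 mm, 15 g; origin: centre of its underside as it lies at the start.
- bowl: White porcelain bowl, rim diameter 84 mm, 45 mm high, wall 4 mm, 180 g, standing loose on the far side (+x) of the crock. Origin under its centre.
- amber_bottle: Amber glass bottle, diameter 42 mm, 75 mm high, loose; bystander. Origin under its centre.
- spoon: Steel spoon, 160 mm long, lying on the counter, loose; bystander.
- cork_lid: Flat cork lid, diameter 60 mm, 12 mm thick, loose; bystander. Origin under its centre.
- jar_lid: Blue porcelain jar lid with a small knob, diameter 48 mm, 20 mm high, loose; bystander. Origin under its centre.
- weight: Brass scale weight, diameter 28 mm, 32 mm high, 100 g, loose; bystander. Origin under its centre.
Things that resemble listed ones, but are neither listed nor needed, are in the scene too. Of the things that look like the brush, the largest one is meant. There is more than one size of the crock; the job needs the smallest.

How it is judged:
On the way, in this order (a step that is already met when the one before it is completed fails the run):
1. the brush is pushed down to the bottom of the mill's throat (horizontal distance between brush_tip and throat below 0.014 m and z of brush_tip in the frame of throat below -0.058 m), for 0.05 s.
2. the brush is drawn up to the mouth (horizontal distance between brush_tip and throat below 0.05 m and z of brush_tip in the frame of throat above -0.026 m), for 0.05 s.
3. down to the bottom a second time (all of step 1), for 0.05 s.
4. up to the mouth again (all of step 2), for 0.05 s.
5. down to the bottom a third time (all of step 3), for 0.05 s.
6. the brush stands in its crock, let go (horizontal distance between brush_tip and crock below 0.016 m and z of brush_tip in the frame of crock below 0.02 m and angle between brush's own z axis and vertical below 0.3 rad and contact force between brush and the fingers below 0.05 N), for 0.2 s.
7. with the throat still empty, the collar rests at 3, let go (value of joint collar between 1.127 and 1.387 rad and contact force between collar and the fingers below 0.05 N and not (horizontal distance between root1 and throat below 0.024 m and z of root1 in the frame of throat between -0.09 and -0.008 m) and not (horizontal distance between root2 and throat below 0.024 m and z of root2 in the frame of throat between -0.09 and -0.008 m) and not (horizontal distance between root3 and throat below 0.024 m and z of root3 in the frame of throat between -0.09 and -0.008 m) and not (horizontal distance between root4 and throat below 0.024 m and z of root4 in the frame of throat between -0.09 and -0.008 m)), for 0.3 s.
8. every root present lies in the throat (horizontal distance between each of root1, root2, root3, root4 and throat below 0.024 m and z of root1 in the frame of throat between -0.09 and -0.008 m and z of root2 in the frame of throat between -0.09 and -0.008 m and z of root3 in the frame of throat between -0.09 and -0.008 m and z of root4 in the frame of throat between -0.09 and -0.008 m), for 0.2 s.
At the end, for the whole second after the job is handed in: The cover is shut (0.12 rad), the collar is at 3 (0.13 rad), every root present lies in the throat, its origin 8 mm or more below the rim, both dates lie in the bowl (38 mm), and the brush stands in its crock (tip within 16 mm, at the floor, tilt under 0.3 rad), all let go and at rest (all of step 6 and all of step 8 and value of joint cover below 0.12 rad and value of joint collar between 1.127 and 1.387 rad and horizontal distance between each of date1, date2 and bowl below 0.038 m and z of each of date1, date2 in the frame of bowl below 0.04 m and linear speed of each of date1, date2 below 0.05 m/s and velocity of joint cover below 0.1 rad/s); the robot touches nothing.
It fails at once if a date falls into the mill's throat ((horizontal distance between date1 and throat below 0.024 m and z of date1 in the frame of throat below -0.008 m) or (horizontal distance between date2 and throat below 0.024 m and z of date2 in the frame of throat below -0.008 m)).
It fails at once if one of the other things on the counter is shifted by more than 4 cm (distance of any of bowl, amber_bottle, spoon, cork_lid, jar_lid, weight from where it was at the start of the episode above 0.04 m).
Of root1, root2, root3, root4 only 2 to 4 are there at a start; the rules pass over those that are not, and their reading is None.
At some moment in a run one of root1, root2, root3, root4, date1, date2 may be knocked a few centimetres aside while the robot is not near it.
It also fails if it takes over 210 s, if anything falls off the work surface, if the arm or the gripper's body presses on something with over 40 N, if the wrist force passes 120 N, or if a joint passes its speed limit or range.

## Robot

A 7-joint arm with a two-finger parallel gripper is mounted at the origin on the work surface. World frame = base frame: x ahead of the robot, y to its left, z up, the work surface at z = 0. Lengths are in m, angles in rad, forces in N, time in s.
With the tool pointing down it reaches from about 0.35 to 0.9 m from the base axis. Payload 8.1 kg.
Tool frame: the origin (TCP) lies between the finger pads; the fingertips stand 19 mm ahead of it and the grasp point (between the pads) is the TCP (r.finger_overhang is the distance from the TCP to the fingertips, in m); z points along the fingers, y is the line along which they close (so a half turn about z gives the same grasp; the last joint's range is limited). The gripper opens to 92 mm and grips with 3 to 60 N. Pads are 19 mm wide; open, the fingers measure 130 mm over their backs; the gripper's body (75 mm by 190 mm) begins 47 mm behind the grasp point.
Start: joints at [-1.218, 0.434, 0.025, 1.573, -0.012, 1.134, -0.075], TCP at [0.275, 0.561, 0.246] pointing down, gripper open.
Joint ranges: [-2.62, 2.62], [-0.44, 2.09], [-1.27, 1.32], [0.08, 2.57], [-1.32, 4.46], [0.12, 2], [-2.74, 2.74]. Speed limits (rad/s): [2.22, 2.22, 3.01, 3.01, 3.14, 3.14, 3.14].

## Interface

Orientations are given as a rotation vector (axis times angle).
In Python, from cell import r gives the robot as it stands. The module is installed in compiled form; this text tells all that it offers. Calls block until the motion is done:
- r.move_ptp(position, orientation): joint-space move of the TCP to a pose.
- r.move_straight(position, ori=None, vel=0.15, stop_force=None): straight line of the TCP; ori=None keeps the orientation; vel is the mean speed in m/s. With stop_force (N) it stops when the force on the tool has changed by that much, and returns True; else False.
- r.set_joints(angles): joint-space move.
- r.grip(opening, force=None): finger opening in m; force is the grip in N (None keeps the last); returns when the fingers have stopped.
- r.pause(seconds).
- r.solve_ik(position, orientation): joint angles nearest the present ones, or None.
- r.get_state(): the state.
- r.snapshot(name): name is "scene" or "top" or "wrist"; returns the picture (400x640x3 uint8, red, green, blue); there is no depth.
- r.get_calibration(name): a dict with "fx", "fy", "cx", "cy" (pixels), "eye" and "orientation" of the camera in the world; the wrist camera has in their place "hand_eye" (4x4, takes a point from camera to tool coordinates, whose origin is the TCP and whose axes are the flange's). Camera axes: x right, y up, looking along -z (the intrinsics and any distortion apply to the point x, -y, -z); pixel columns grow to the right and rows downward; lengths in m; the calibration is good to about 2 mm. The wrist camera is an equidistant fisheye: a pixel r from the principal point sees the ray r / f radians off the axis. A picture is of the moment at which its call begins: read the wrist's pose just before it. get_calibration takes no time and is no camera call.
A pose or a line that the arm cannot do raises r.MotionError and nothing moves.
- r.close_job(): hands the job in; it is judged then, once.
The state is a dict: "t": time; "joints": joint angles; "joint_vel": joint speeds; "effort": joint torques, N m; "eef_pos": TCP position; "tool_rot": TCP orientation; "wrist_force": force on the tool from outside, world axes, zero at the start; "wrist_torque": the same for the moment, N m; "opening": finger opening in m; "finger_force": force on a finger pad.
Only numpy, scipy, OpenCV 4.12 (cv2) and the standard library are available. Lean on these libraries where they do the work, as an engineer would, in place of code of your own. Each camera call takes 0.05 s, during which the arm holds its last target. There are 200 camera calls.

## Working session

There is one attempt and no reset: what is moved stays moved. The work goes in short steps, each a Python script; the robot and the scene stay as the last script left them, time stands still between calls to the robot, and variables do not carry over. Pictures are saved under pics/ and viewed, at most 14 in all, crops included, and the job is handed in when it is done.

```bash
mkdir -p pics; ls
python3 - <<'E'
from cell import r
import cv2,numpy as np
for n in("scene","top"):
    im=r.snapshot(n); cv2.imwrite(f"pics/{n}0.png",im[:,:,::-1]); print(n,r.get_calibration(n))
print(r.get_calibration("wrist")); print(r.get_state())
E
```

```text
pics
scene {'fx': 447.72896267589965, 'fy': 447.72896267589965, 'cx': 323.04273510684266, 'cy': 195.32539978120198, 'eye': array([1.40706322, 0.0869442 , 0.97583094]), 'orientation': array([0.60626891, 0.69055167, 1.54821219])}
top {'fx': 480.79503471937096, 'fy': 480.79503471937096, 'cx': 329.6340023818361, 'cy': 192.98924467243452, 'eye': array([0.32474419, 0.00348551, 1.60463284]), 'orientation': array([ 0.07911194, -0.07530093, -1.56706121])}
{'fx': 309.70691628693146, 'fy': 309.70691628693146, 'cx': 317.6893816658582, 'cy': 198.36882496855748, 'hand_eye': array([[-6.62030980e-04,  9.60671578e-01,  2.77686301e-01,
         7.43674919e-02],
       [ 9.99999676e-01,  7.63446305e-04, -2.57090106e-04,
        -6.93706106e-05],
       [-4.58977738e-04,  2.77686041e-01, -9.60671771e-01,
        -1.39131224e-01],
       [ 0.00000000e+00,  0.00000000e+00,  0.00000000e+00,
         1.00000000e+00]])}
{'t': 0.1, 'joints': array([-1.21759937,  0.43516548,  0.02496014,  1.57396444, -0.01158998,
        1.13397223, -0.07509466]), 'joint_vel': array([-6.76384432e-05, -1.33094426e-03,  1.04602414e-04, -2.80000461e-03,
        3.10975972e-05,  8.24489073e-04,  6.41875920e-04]), 'effort': array([ 3.17166894e-03, -6.69124818e+01,  9.88325849e-01, -3.15146148e+01,
       -6.04963652e-02,  3.74169101e-02,  1.27740218e-04]), 'eef_pos': array([0.2749734 , 0.5608138 , 0.24503181]), 'tool_rot': array([-7.09813660e-01, -3.06016717e+00,  2.12452584e-03]), 'wrist_force': array([-0.26989545,  0.15769321,  0.4476261 ]), 'wrist_torque': array([ 0.02875527, -0.00970843,  0.02844353]), 'finger_force': 0.0, 'opening': 0.09187452620296863}
```

View pics/scene0.png

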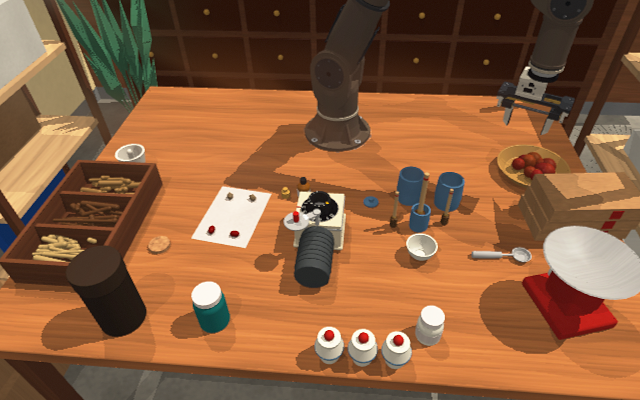

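View pics/top0.png

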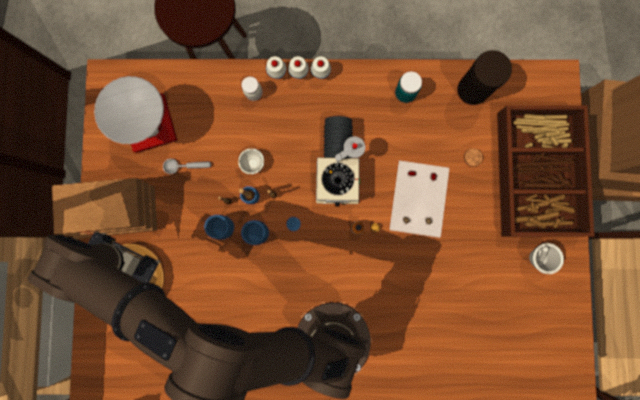

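The scene view shows the mill near px (318,210) with its cover open, the paper at (232,217) with two roots and two dates, the small crock with the tall brush at (420,215), the bowl at (421,247), and the two large crocks behind. The top view agrees: mill (338,178), paper (420,198), crock (250,194), bowl (251,160).

```bash
cat > h.py <<'E'
from cell import r
import cv2,numpy as np
from scipy.spatial.transform import Rotation as R
def cam(n):
    c=r.get_calibration(n); return c,R.from_rotvec(c["orientation"]).as_matrix(),np.array(c["eye"])
def ray(n,u,v):
    c,M,e=cam(n); d=M@np.array([(u-c["cx"])/c["fx"],-(v-c["cy"])/c["fy"],-1]); return e,d/np.linalg.norm(d)
def wcam(st):
    c=r.get_calibration("wrist"); T=np.eye(4); T[:3,:3]=R.from_rotvec(st["tool_rot"]).as_matrix(); T[:3,3]=st["eef_pos"]
    return c,T@np.array(c["hand_eye"])
def wray(st,u,v):
    c,T=wcam(st); x,y=(u-c["cx"])/c["fx"],(v-c["cy"])/c["fy"]; th=np.hypot(x,y)+1e-12
    d=np.array([x/th*np.sin(th),-y/th*np.sin(th),-np.cos(th)]); return T[:3,3],T[:3,:3]@d
def wproj(st,p):
    c,T=wcam(st); q=T[:3,:3].T@(np.array(p)-T[:3,3]); x,y,z=q[0],-q[1],-q[2]; s=np.hypot(x,y); th=np.arctan2(s,z)
    return c["cx"]+c["fx"]*th*x/s, c["cy"]+c["fy"]*th*y/s
def onz(er,z): e,d=er; return e+d*(z-e[2])/d[2]
def cross(a,b):
    (e1,d1),(e2,d2)=a,b; A=np.stack([d1,-d2],1); s=np.linalg.lstsq(A,e2-e1,rcond=None)[0]
    p,q=e1+s[0]*d1,e2+s[1]*d2; return (p+q)/2,np.linalg.norm(p-q)
def blobs(im,lo,hi,amin=15,box=None):
    h=cv2.cvtColor(im,cv2.COLOR_RGB2HSV)
    m=cv2.inRange(h,np.array(lo),np.array(hi))
    if box: k=np.zeros_like(m); k[box[1]:box[3],box[0]:box[2]]=1; m*=k
    n,l,s,c=cv2.connectedComponentsWithStats(m)
    out=[]
    for i in range(1,n):
        if s[i,4]>=amin:
            (cx,cy),(w,hh),a=cv2.minAreaRect(np.argwhere(l==i)[:,::-1].astype(np.float32)); out.append((c[i],s[i,4],(w,hh,a)))
    return out
def down(yaw): # tool z down, tool y axis at yaw from world x
    y=np.array([np.cos(yaw),np.sin(yaw),0]); z=np.array([0,0,-1.]); return R.from_matrix(np.stack([np.cross(y,z),y,z],1)).as_rotvec()
def shot(n,name):
    st=r.get_state(); im=r.snapshot(n); cv2.imwrite(f"pics/{name}.png",im[:,:,::-1]); return st,im
E
python3 - <<'E'
from h import *
s=cv2.imread("pics/scene0.png");t=cv2.imread("pics/top0.png")
a=cv2.resize(s[160:270,370:480],(400,400),interpolation=2);b=cv2.resize(s[175:255,270,][:0] if 0 else s[170:290,270:390],(400,400),interpolation=2)
cv2.imwrite("pics/c0.png",np.hstack([a,b]))
for nm,u,v,z in[("mill",338,178,.138),("crock",250,194,.07),("bowl",251,160,.045),("sheet",420,199,0),("brushtop",246,194,.196)]: print(nm,onz(ray("top",u,v),z).round(3))
for nm,u,v,z in[("crock",421,210,.07),("bowl",421,241,.045),("brushtop",424,175,.196)]: print(nm,onz(ray("scene",u,v),z).round(3))
E
```

```text
mill [ 0.516 -0.018  0.138]
crock [0.472 0.263 0.07 ]
bowl [0.587 0.266 0.045]
sheet [ 0.464 -0.295  0.   ]
brushtop [0.46  0.253 0.196]
crock [0.478 0.269 0.07 ]
bowl [0.574 0.266 0.045]
brushtop [0.473 0.261 0.196]
```

View pics/c0.png

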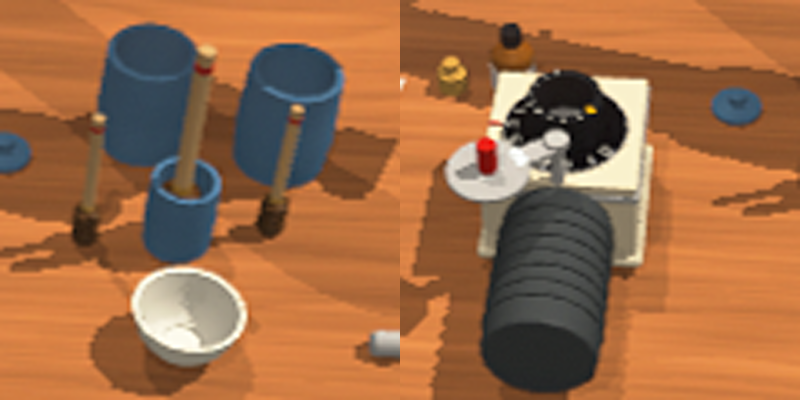

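The left crop shows the tall brush in the small crock, with a shorter free-standing brush on each side. The right crop shows the mill with the knob at -y/+x, the yellow bar near the +y side and the red index on the -y side. Next I take the wrist views.

Run:
```python
from h import *
import pickle
D={}
for nm,p in[("wc",(.47,.26,.35)),("wm",(.515,-.015,.33)),("ws",(.465,-.295,.28))]:
    r.move_ptp(list(p),down(0.0)); r.pause(.3); st,im=shot("wrist",nm); D[nm]=(st,im)
    print(nm,st["eef_pos"].round(4),st["joints"].round(2),st["t"])
pickle.dump(D,open("D.pkl","wb"))
a=[cv2.imread(f"pics/{n}.png") for n in("wc","wm","ws")]
cv2.imwrite("pics/v1.png",cv2.resize(np.hstack([a[0][:,120:520],a[1][:,120:520]]),(800,400)))
```

```text
wc [0.4697 0.2607 0.3497] [-0.92  0.22  0.39  1.65 -0.09  1.29 -0.51] 1.7917
wm [ 0.5151 -0.0141  0.33  ] [-0.54  0.2   0.57  1.74 -0.11  1.24  0.06] 3.225
ws [ 0.4656 -0.2942  0.2801] [-0.08  0.33  0.74  1.75 -0.24  1.16  0.73] 4.6917
```

View pics/v1.png

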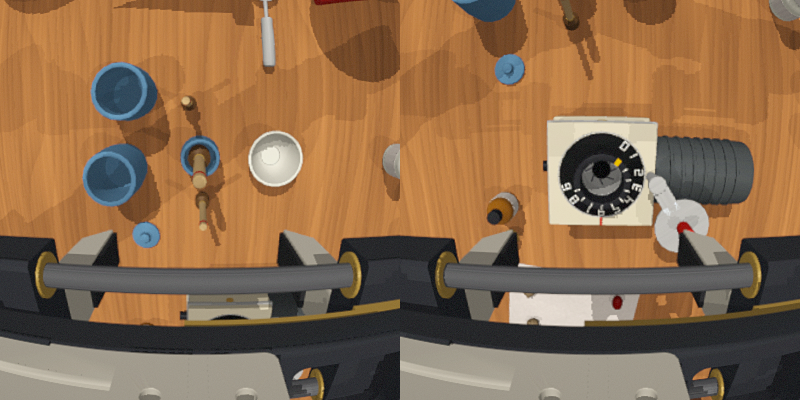

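View pics/ws.png

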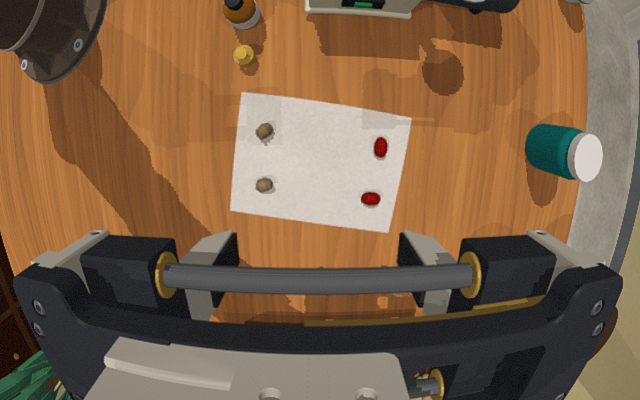

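Wrist views: the crock is at about (200,157) and the bowl at (275,158) in the left panel. In the right panel the dial is centred at about (601,172), with the yellow bar at (618,161), the index at (601,222) and the knob at (684,228). The sheet view shows two roots, (265,131) and (264,185), and two dates, (381,147) and (370,199). Next I turn these into positions.

```bash
cat > meas.py <<'E'
from h import *
def items(st,im,box):
    out=[]
    for nm,lo,hi in[("root",(8,40,40),(28,255,150)),("date",(0,150,50),(8,255,255)),("date",(172,150,50),(180,255,255))]:
        for c,a,rc in blobs(im,lo,hi,60,box):
            h=cv2.cvtColor(im,cv2.COLOR_RGB2HSV); m=cv2.inRange(h,np.array(lo),np.array(hi)); n,l=cv2.connectedComponents(m)
            pts=np.argwhere(l==l[int(c[1]),int(c[0])])[:,::-1] if l[int(c[1]),int(c[0])] else None
            if pts is None: continue
            P=np.array([onz(wray(st,u,v),.009)[:2]*1000 for u,v in pts],np.float32)
            q,(w,hh),an=cv2.minAreaRect(P); ax=an if w<hh else an+90  # short axis direction deg
            out.append((nm,np.round(np.array(q)/1000,4),round(min(w,hh)),round(max(w,hh)),round(ax)))
    return out
E
python3 - <<'E'
from meas import *
import pickle
D=pickle.load(open("D.pkl","rb"))
def circ(P):
    A=np.c_[2*P,np.ones(len(P))]; s=np.linalg.lstsq(A,(P**2).sum(1),rcond=None)[0]; return s[:2],np.sqrt(s[2]+s[:2]@s[:2])
def rc(P):
    for _ in range(6):
        c,R_=circ(P); e=abs(np.linalg.norm(P-c,axis=1)-R_); P=P[e<max(2.5*np.median(e),.0008)]
    return c.round(4),R_.round(4),len(P)
st,im=D["wm"]; h=cv2.cvtColor(im,cv2.COLOR_RGB2HSV)
m=cv2.inRange(h,(0,0,0),(180,255,75)); m[:,:270]=0; m[:,372:]=0; m[:115]=0; m[222:]=0
m=cv2.morphologyEx(m,cv2.MORPH_CLOSE,np.ones((7,7))); cn=max(cv2.findContours(m,0,1)[0],key=cv2.contourArea)
cn=cv2.convexHull(cn)[:,0]; P=np.array([onz(wray(st,*p),.101)[:2] for p in cn]); print("dial",rc(P))
for nm,lo,hi,z in[("yellow",(20,150,120),(32,255,255),.138),("red",(0,170,120),(6,255,255),.102)]:
    for c,a,q in blobs(im,lo,hi,5,(260,100,460,245)): print(nm,c.round(1),a,onz(wray(st,*c),z).round(4), onz(wray(st,*c),.1715).round(4))
m=cv2.inRange(h,(15,10,150),(40,110,255)); cn=max(cv2.findContours(m,0,1)[0],key=cv2.contourArea); print("deck",[onz(wray(st,*p),.1)[:2].round(3) for p in cv2.boxPoints(cv2.minAreaRect(cn))])
st,im=D["wc"]; h=cv2.cvtColor(im,cv2.COLOR_RGB2HSV)
for c,a,q in blobs(im,(95,80,40),(120,255,255),60,(180,40,420,260)):
    m=cv2.inRange(h,(95,80,40),(120,255,255)); n,l=cv2.connectedComponents(m); vv,uu=np.unravel_index(np.argmin((np.indices(l.shape)[0]-c[1])**2+(np.indices(l.shape)[1]-c[0])**2+1e9*(m==0)),l.shape)
    cn=cv2.convexHull(np.argwhere(l==l[vv,uu])[:,::-1].astype(np.int32))[:,0]
    print("blue",c.round(),a,[ (z,rc(np.array([onz(wray(st,*p),z)[:2] for p in cn]))) for z in(.07,.02)])
for lo,hi in[((0,120,60),(8,255,255)),((172,120,60),(180,255,255))]:
  for c,a,q in blobs(im,lo,hi,3,(290,80,360,240)): print("band",c.round(1),a,onz(wray(st,*c),.187).round(4))
m=cv2.inRange(h,(0,0,150),(180,70,255)); m[:,:360]=0;m[:,430:]=0;m[:120]=0;m[195:]=0
cn=cv2.convexHull(max(cv2.findContours(m,0,1)[0],key=cv2.contourArea))[:,0]; print("bowl",rc(np.array([onz(wray(st,*p),.045)[:2] for p in cn])))
print(*items(*D["ws"],(235,95,410,230)),sep="\n")
E
```

```text
dial (array([ 0.52  , -0.0167]), np.float64(0.0509), 33)
yellow [337.5 161.7] 43 [0.537  0.0063 0.138 ] [0.5348 0.0118 0.1715]
red [320.3 221.1] 9 [ 0.519  -0.0753  0.102 ] [ 0.5183 -0.0496  0.1715]
red [403.2 226.8] 91 [ 0.6273 -0.084   0.102 ] [ 0.6061 -0.0566  0.1715]
deck [array([ 0.828, -0.147]), array([0.845, 0.272]), array([1.15 , 0.361]), array([ 1.139, -0.202])]
blue [243.  92.] 2944 [(0.07, (array([0.368 , 0.3644]), np.float64(0.0431), 27)), (0.02, (array([0.3558, 0.3679]), np.float64(0.0483), 27))]
blue [320. 153.] 641 [(0.07, (array([0.4732, 0.2739]), np.float64(0.0272), 20)), (0.02, (array([0.4735, 0.2666]), np.float64(0.0305), 20))]
blue [235. 174.] 2954 [(0.07, (array([0.3526, 0.2494]), np.float64(0.0462), 31)), (0.02, (array([0.3386, 0.2391]), np.float64(0.0518), 31))]
blue [266. 234.] 507 [(0.07, (array([0.3933, 0.1584]), np.float64(0.0196), 19)), (0.02, (array([0.3841, 0.1373]), np.float64(0.022), 19))]
band [321.3 172.7] 19 [0.4737 0.2746 0.187 ]
band [322.2 221. ] 8 [0.4749 0.2236 0.187 ]
bowl (array([0.5851, 0.2681]), np.float64(0.0419), 32)
('root', array([ 0.3945, -0.2441]), 19, 24, 120)
('date', array([ 0.5506, -0.266 ]), 15, 25, 2)
('date', array([ 0.5397, -0.3381]), 16, 24, 90)
```

Checks hold: dial radius 51 mm (52 given), index 58.6 mm from the axis, crock radius 27 to 30 mm (29 given), bowl radius 42 mm. The yellow bar is at 143.5°, which is number 6. Now the brush.

Run:
```python
from h import *
T=np.array([.5200,-.0167]);C=np.array([.4735,.273])
B=np.array([.4737,.2744])
o=down(0.0)
r.grip(.045,20); r.move_ptp([*B,.28],o); r.move_straight([*B,.172],o,.1)
r.grip(.0,20); s=r.get_state(); print("grip",s["opening"],s["finger_force"],s["eef_pos"].round(4))
r.move_straight([*B,.375],o,.15); s=r.get_state(); print(s["opening"],s["wrist_force"].round(2),s["wrist_torque"].round(3))
r.move_straight([*T,.375],o,.2); r.pause(.2)
st,im=shot("wrist","brush"); 
s2=r.snapshot("scene"); cv2.imwrite("pics/v2.png",np.hstack([cv2.resize(im[:,220:420],(300,600))[:,:,::-1],cv2.resize(s2[120:270,230:355],(500,600))[:,:,::-1]]))
print(s["t"])
```

```text
grip 0.013663774534285043 19.97601628303528 [0.4737 0.2744 0.172 ]
0.013732664310210588 [ 0.36 -0.45 -0.24] [-0.081  0.059  0.02 ]
11.0333
```

View pics/v2.png

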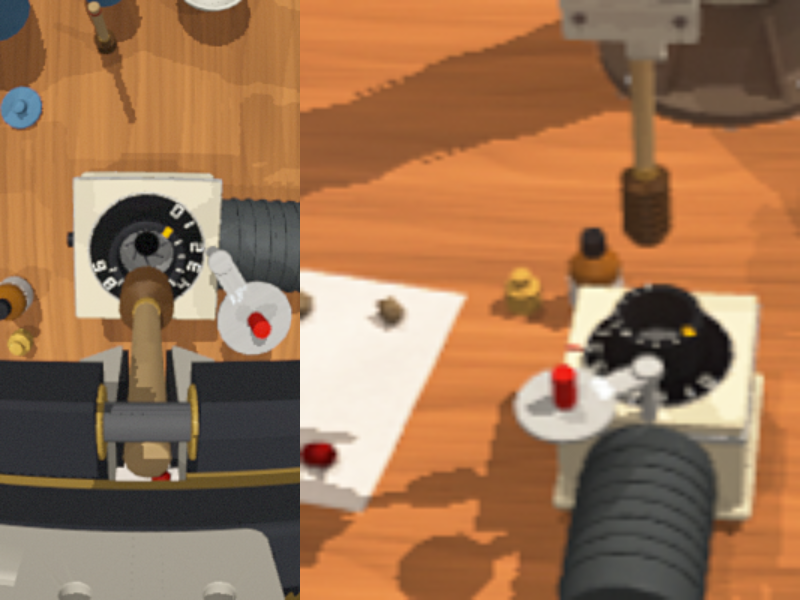

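The brush hangs straight under the gripper, above the collar (head at (147,285) in the left panel). Next come the strokes and returning it to the crock.

Run:
```python
from h import *
T=np.array([.5200,-.0167]);C=np.array([.4735,.273]); o=down(0.0); h=.166
f=lambda: r.get_state()
for i in range(3):
    hit=r.move_straight([*T,.066+h],o,.12,stop_force=12); r.pause(.15); s=f(); print("down",hit,s["eef_pos"].round(4),s["wrist_force"].round(1))
    r.move_straight([*T,.150+h],o,.15); r.pause(.15); s=f(); print("up",s["eef_pos"].round(4),s["opening"])
r.move_straight([*T,.375],o,.2); r.move_straight([*C,.375],o,.25); r.pause(.2)
hit=r.move_straight([*C,.006+h-.002],o,.08,stop_force=8); s=f(); print("crock",hit,s["eef_pos"].round(4),s["wrist_force"].round(1),s["t"])
if s["eef_pos"][2]<.18:
    r.grip(.045); r.pause(.3); r.move_straight([*C,.30],o,.15); r.pause(.2)
    shot("wrist","back"); s2=r.snapshot("scene"); im=cv2.imread("pics/back.png")
    cv2.imwrite("pics/v3.png",np.hstack([cv2.resize(im[100:250,245:395],(400,400)),cv2.resize(s2[150:260,365:475],(400,400))[:,:,::-1]]))
```

```text
down False [ 0.5203 -0.0167  0.2325] [-1.  -0.2 -1.2]
up [ 0.5194 -0.0166  0.3149] 0.014070663621785
down False [ 0.5205 -0.0167  0.2327] [-0.1 -0.6 -0.1]
up [ 0.5194 -0.0166  0.3149] 0.013690202695656671
down False [ 0.5205 -0.0167  0.2328] [-0.2 -0.2  0.3]
up [ 0.5194 -0.0166  0.3149] 0.013614666414969032
crock True [0.4737 0.2732 0.1719] [-1.1 -0.3  6.8] 23.3833
```

View pics/v3.png

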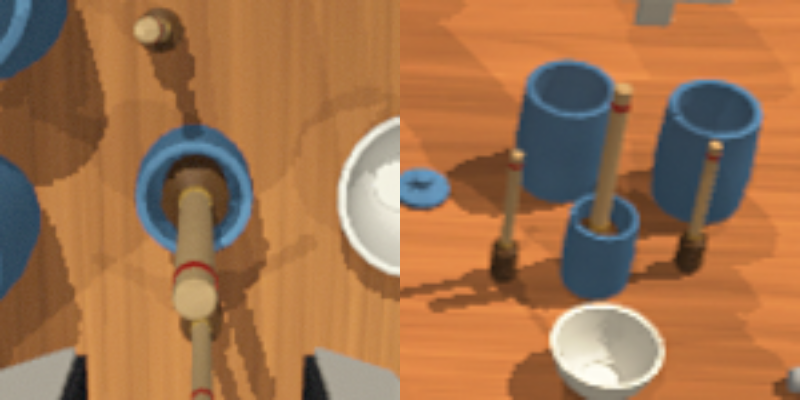

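The brush stands centred and upright in the small crock. Now the collar, 6 to 3.

Run:
```python
from h import *
T=np.array([.5200,-.0167])
for a0 in(126,126-180,306-0-0):
    for a in np.linspace(a0,a0-72,5):
        q=r.solve_ik([*T,.132],down(np.radians(a))); print(round(a),None if q is None else np.round(q,2))
```

```text
126 [-0.2   0.4   0.18  1.97 -0.1   0.78  2.23]
108 [-0.25  0.4   0.24  1.98 -0.13  0.78  1.95]
90 [-0.29  0.4   0.29  1.98 -0.16  0.78  1.66]
72 [-0.33  0.41  0.35  1.98 -0.19  0.78  1.38]
54 [-0.38  0.41  0.42  1.99 -0.23  0.79  1.11]
-54 [-0.6   0.47  0.72  2.   -0.42  0.82 -0.58]
-72 [-0.62  0.48  0.76  2.   -0.45  0.83 -0.86]
-90 [-0.66  0.5   0.82  2.01 -0.49  0.84 -1.13]
-108 [-0.69  0.51  0.87  2.01 -0.52  0.86 -1.41]
-126 [-0.71  0.53  0.91  2.01 -0.55  0.87 -1.7 ]
306 [-0.6   0.47  0.72  2.   -0.42  0.82 -0.58]
288 [-0.62  0.48  0.76  2.   -0.45  0.83 -0.86]
270 [-0.66  0.5   0.82  2.01 -0.49  0.84 -1.13]
252 [-0.69  0.51  0.87  2.01 -0.52  0.86 -1.41]
234 [-0.71  0.53  0.91  2.01 -0.55  0.87 -1.7 ]
```

Run:
```python
from h import *
T=np.array([.5200,-.0167])
d=lambda a: down(np.radians(a))
r.move_ptp([.5,.1,.33],d(100)); r.grip(.082,30)
r.move_ptp([*T,.26],d(126)); hit=r.move_straight([*T,.132],d(126),.1,stop_force=10); print(hit)
r.grip(.0,30); s=r.get_state(); print("grip",s["opening"],s["finger_force"],s["eef_pos"].round(4),s["wrist_force"].round(1))
for a in np.linspace(126,54,13)[1:]:
    r.move_ptp([*T,.132],d(a))
s=r.get_state(); print(s["eef_pos"].round(4),s["wrist_force"].round(1),s["wrist_torque"].round(2),s["joints"][6])
r.grip(.082); r.pause(.2); r.move_straight([*T,.26],d(54),.15)
r.move_ptp([.515,-.015,.33],down(0)); r.pause(.3)
st,im=shot("wrist","col")
for nm,lo,hi,z in[("yellow",(20,150,120),(32,255,255),.138),("red",(0,170,120),(6,255,255),.102)]:
    for c,a,q in blobs(im,lo,hi,5,(260,100,460,245)):
        p=onz(wray(st,*c),z)[:2]-T; print(nm,c.round(1),a,p.round(4),np.degrees(np.arctan2(p[1],p[0]))+90)
cv2.imwrite("pics/v4.png",cv2.resize(im[100:250,250:420],(680,600))[:,:,::-1]); print(st["t"])
```

```text
False
grip 0.06403465547969447 30.001201182603836 [ 0.5198 -0.0162  0.1322] [-2.8  2.5  4.9]
[ 0.5199 -0.0166  0.1322] [-3.2  2.4  5.5] [ 0.45  0.62 -0.07] 1.2567598965135025
yellow [345.6 189.2] 41 [ 0.0261 -0.0088] 71.31967839373475
red [321. 220.] 7 [-0.0006 -0.0581] -0.5708950330485862
red [405.6 227.3] 129 [ 0.1101 -0.0691] 57.89209606956997
36.7333
```

View pics/v4.png

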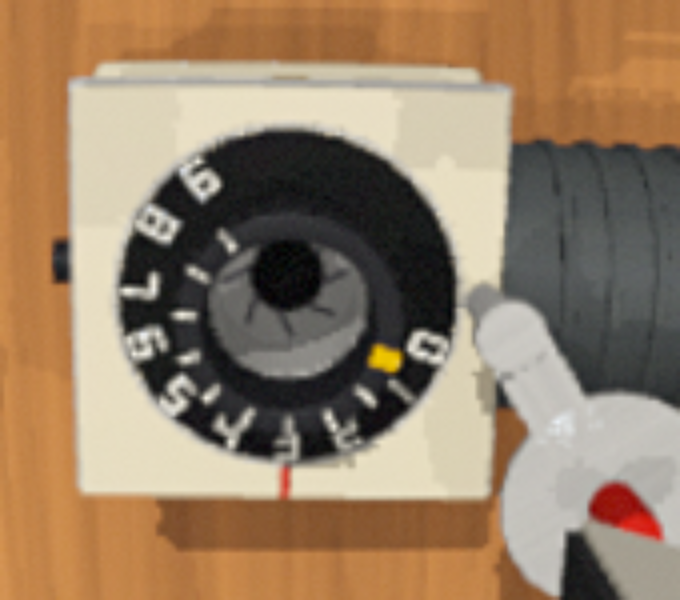

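The collar reads 3 at the red index (px (285,450)), with the yellow bar at 71°. Next I measure the roots and dates close up.

```bash
cat > meas.py <<'E'
from h import *
def items(st,im,ctr=(.465,-.295)):
    h=cv2.cvtColor(im,cv2.COLOR_RGB2HSV); out=[]
    red=cv2.inRange(h,(0,150,40),(8,255,255))|cv2.inRange(h,(170,150,40),(180,255,255))
    rt=cv2.inRange(h,(8,35,30),(35,140,165))
    for nm,m in(("root",rt),("date",red)):
        m=cv2.morphologyEx(m,cv2.MORPH_CLOSE,np.ones((5,5)))
        n,l,s,c=cv2.connectedComponentsWithStats(m)
        for i in range(1,n):
            p=onz(wray(st,*c[i]),.009)
            if s[i,4]<60 or s[i,4]>3000 or abs(p[0]-ctr[0])>.14 or abs(p[1]-ctr[1])>.14: continue
            P=np.array([onz(wray(st,u,v),.009)[:2]*1000 for v,u in np.argwhere(l==i)],np.float32)
            q,(w,hh),an=cv2.minAreaRect(P); ax=an if w<hh else an+90
            out.append((nm,np.round(np.array(q)/1000,4),round(min(w,hh)),round(max(w,hh)),round(ax)%180))
    return out
E
python3 - <<'E'
from meas import *
r.move_ptp([.46,-.27,.20],down(0)); r.grip(.06); r.pause(.3); st,im=shot("wrist","ws2")
print(*items(st,im),sep="\n"); print(st["t"],[np.round(wproj(st,(x,y,.009))) for x,y in((.3945,-.2441),(.5506,-.266))])
E
```

```text
Traceback (most recent call last):
  File "meas.py", line 12, in items
    P=np.array([onz(wray(st,u,v),.009)[:2]*1000 for v,u in np.argwhere(l==i)],np.float32)
                    ~~~~^^^^^^^^
  File "h.py", line 12, in wray
    c,T=wcam(st); x,y=(u-c["cx"])/c["fx"],(v-c["cy"])/c["fy"]; th=np.hypot(x,y)+1e-12
        ~~~~^^^^
  File "h.py", line 9, in wcam
    c=r.get_calibration("wrist"); T=np.eye(4); T[:3,:3]=R.from_rotvec(st["tool_rot"]).as_matrix(); T[:3,3]=st["eef_pos"]
ValueError: time passes only in moves, steps and waits
```

View pics/ws2.png

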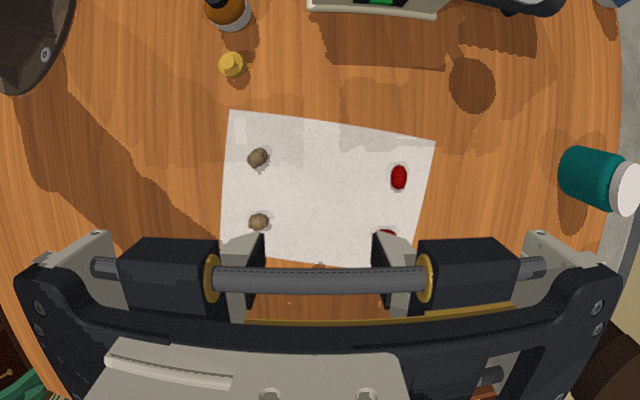

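The close view shows roots at (257,158) and (259,222), and dates at (399,177) and, partly hidden by a finger, (388,235). The calibration lookup ran too often, so I'll cache it.

```bash
sed -i 's/^def wcam(st):/WC=r.get_calibration("wrist")\ndef wcam(st):/; s/    c=r.get_calibration("wrist"); T=np.eye(4)/    c=WC; T=np.eye(4)/' h.py
python3 - <<'E'
from meas import *
st=r.get_state(); im=cv2.imread("pics/ws2.png")[:,:,::-1].copy()
print(*items(st,im),sep="\n"); print(st["t"],st["eef_pos"].round(4),[np.round(wproj(st,(x,y,.009))) for x,y in((.3945,-.2441),(.5506,-.266))])
E
```

```text
('root', array([ 0.3944, -0.2442]), 19, 24, 122)
('root', array([ 0.3676, -0.3499]), 46, 102, 125)
('root', array([ 0.561 , -0.3613]), 38, 94, 56)
('root', array([ 0.4466, -0.3758]), 6, 103, 90)
('root', array([ 0.4633, -0.4169]), 1, 115, 90)
('date', array([ 0.5504, -0.2661]), 17, 25, 0)
38.85 [ 0.46 -0.27  0.2 ] [array([257., 157.]), array([399., 177.])]
```

```bash
cat > pk.py <<'E'
from meas import *
T=np.array([.5200,-.0167]);BW=np.array([.5851,.2681]); d=lambda a: down(np.radians(a))
def look(name):
    r.move_ptp([.465,-.295,.28],d(0)); r.pause(.25); st,im=shot("wrist",name)
    return [i for i in items(st,im) if i[2]<30 and 17<i[3]<36]
def yaw(p,ax):
    c=[]
    for a in(ax-360,ax-180,ax,ax+180):
        q=r.solve_ik([*p,.022],d(a))
        if q is not None: c.append((abs(q[6]),a))
    return min(c)[1]
def pick(p,ax):
    a=yaw(p,ax); r.grip(.05,12); r.move_ptp([*p,.12],d(a)); hit=r.move_straight([*p,.0225],d(a),.1,stop_force=10)
    r.grip(0,12); r.move_straight([*p,.23],d(a),.2); s=r.get_state(); print("picked",hit,a,round(s["opening"],4),round(s["finger_force"],1),round(s["t"],1)); return s["opening"]>.012
def drop(p,a,z,op,hi=.26):
    r.move_ptp([*p,hi],d(a)); r.move_straight([*p,z],d(a),.12); r.grip(op); r.pause(.25); r.move_straight([*p,hi],d(a),.2)
E
python3 - <<'E'
from pk import *
L=look("ws3"); print(*L,sep="\n")
for a in(90,-90):
    for p in([*T,.162],[*BW,.063]):
        q=r.solve_ik(p,d(a)); print(a,None if q is None else q.round(2))
k,p,_,_,ax=L[0]
if k=="root" and pick(p,ax):
    drop(T,90,.162,.045)
    L=look("ws4"); print(*L,sep="\n")
E
```

```text
('root', array([ 0.3947, -0.244 ]), 19, 24, 127)
('root', array([ 0.3915, -0.3185]), 20, 24, 90)
('date', array([ 0.5503, -0.2658]), 15, 24, 2)
('date', array([ 0.5394, -0.3377]), 16, 24, 90)
90 [-0.52  0.39  0.59  1.97 -0.28  0.87  1.8 ]
90 [-0.97  0.76  0.74  1.74 -0.64  0.89  1.62]
-90 [-0.89  0.67  1.29  1.99 -0.75  1.07 -0.83]
-90 [-1.15  0.97  1.15  1.76 -0.99  1.12 -1.24]
picked False -53 0.0177 12.0 43.7
('root', array([ 0.3914, -0.3184]), 20, 24, 111)
('date', array([ 0.5504, -0.2656]), 15, 25, 2)
('date', array([ 0.5396, -0.3377]), 16, 24, 90)
```

Run:
```python
from pk import *
if pick(np.array([.3915,-.3185]),103):
    drop(T,90,.162,.045)
r.move_ptp([.515,-.045,.33],down(0)); r.pause(.3)
st,im=shot("wrist","thr")
cv2.imwrite("pics/v5.png",cv2.resize(im[90:260,230:420],(670,600))[:,:,::-1]); print(st["t"])
```

```text
picked False -77 0.0178 12.0 53.2
58.9667
```

View pics/v5.png

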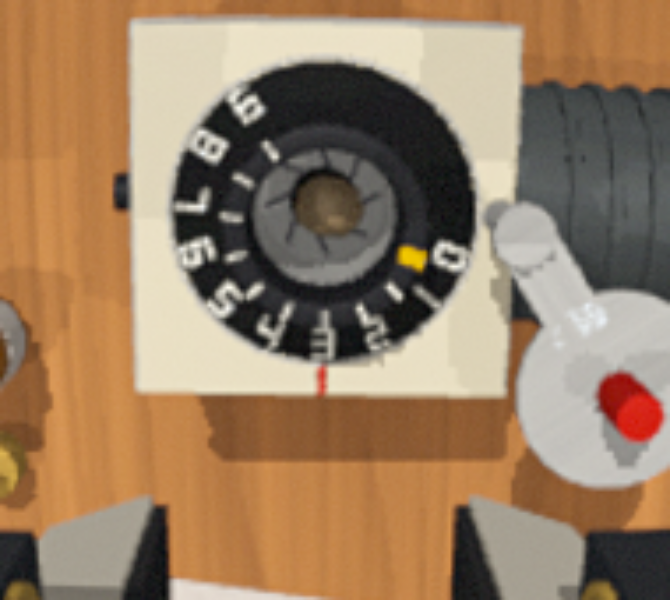

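The throat shows brown root in its centre (px (325,205)). The collar still reads 3, and the knob is at (632,408). Now the dates.

Run:
```python
from pk import *
for n in range(2):
    L=look(f"wd{n}"); print(*L,sep="\n")
    D=[i for i in L if i[0]=="date"]
    if not D: break
    k,p,_,_,ax=D[0]
    if pick(p,ax):
        s=r.get_state()["eef_pos"]; r.move_straight([*s[:2],.30],vel=.2)
        r.move_ptp([.62,.02,.34],d(-90)); drop(BW,-90,.064,.034,.33)
print(look("wd9"))
r.move_ptp([.5851,.24,.30],down(0)); r.pause(.3); st,im=shot("wrist","bw"); r.move_ptp([.515,-.03,.33],down(0)); r.pause(.2); st,i2=shot("wrist","thr2")
cv2.imwrite("pics/v6.png",np.hstack([im[50:250,220:420],i2[50:250,220:420]])[:,:,::-1].repeat(2,0).repeat(2,1)); print(st["t"])
for c,a,q in blobs(i2,(0,170,120),(6,255,255),20,(350,100,460,330)): print(c,a,onz(wray(st,*c),.165).round(4))
```

```text
('date', array([ 0.5505, -0.2656]), 16, 25, 174)
('date', array([ 0.5394, -0.3376]), 16, 26, 90)
picked False -6 0.0182 12.0 64.4
('date', array([ 0.5393, -0.3372]), 16, 24, 90)
picked False -90 0.0178 12.0 79.0
[]
92.4917
[406.61304348 219.19130435] 230 [ 0.6114 -0.0649  0.165 ]
```

View pics/v6.png

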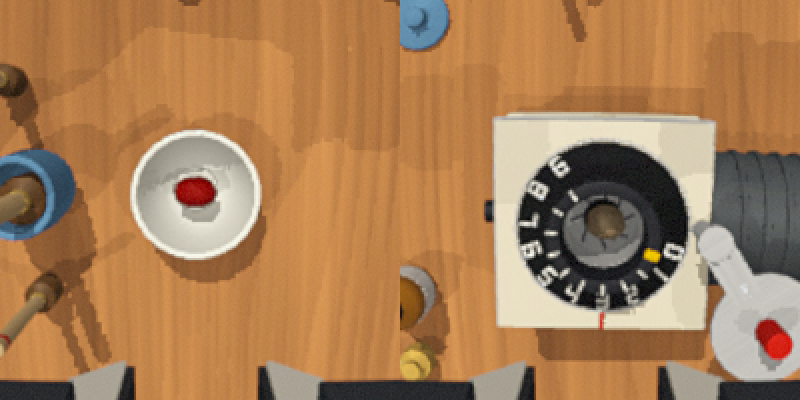

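The bowl shows only one red blob (195,192), so the second date is either stacked under it or lost. I'll check with the fixed cameras.

Run:
```python
from h import *
r.move_ptp([.40,-.10,.40],down(0)); r.pause(.2)
im=r.snapshot("scene"); t=r.snapshot("top")
for n,i in(("scene",im),("top",t)):
    for lo,hi in[((0,170,50),(6,255,255)),((173,170,50),(180,255,255))]:
        for c,a,q in blobs(i,lo,hi,12): print(n,c.round(),a,onz(ray(n,*c),.01)[:2].round(3))
cv2.imwrite("pics/v7.png",cv2.resize(np.vstack([np.hstack([im[225:265,400:445].repeat(8,0).repeat(8,1),t[140:180,230:275].repeat(8,0).repeat(8,1)]),cv2.resize(im[120:270,180:480],(720,280))])[:,:,::-1],(720,600)))
```

```text
scene [519. 162.] 131 [0.163 0.627]
scene [541. 168.] 347 [0.186 0.695]
scene [296. 216.] 49 [ 0.47  -0.097]
scene [616. 214.] 87 [0.395 0.858]
scene [608. 224.] 85 [0.439 0.819]
scene [421. 249.] 55 [0.572 0.269]
scene [567. 307.] 3542 [0.734 0.616]
scene [329. 335.] 79 [0.856 0.034]
scene [363. 337.] 78 [0.856 0.115]
scene [398. 340.] 77 [0.856 0.197]
top [193.  21.] 1272 [1.08 0.48]
top [187.   3.] 34 [1.143 0.504]
top [214.   2.] 18 [1.146 0.409]
top [274.  63.] 21 [0.929 0.199]
top [297.  63.] 21 [0.929 0.12 ]
top [320.  63.] 21 [0.929 0.042]
top [158. 133.] 686 [0.684 0.587]
top [354. 146.] 15 [ 0.642 -0.075]
top [252. 161.] 17 [0.588 0.27 ]
top [121. 274.] 512 [0.214 0.693]
top [139. 285.] 157 [0.179 0.63 ]
```

View pics/v7.png

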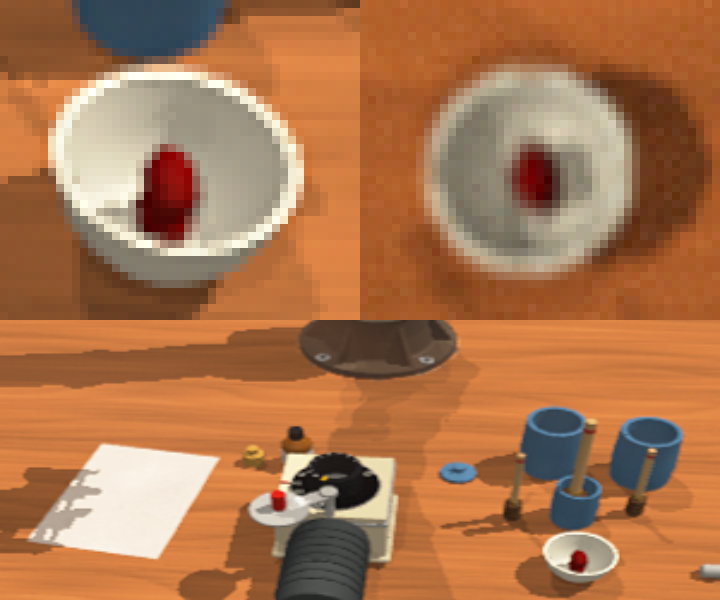

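The scene crop (165,190) shows the two dates stacked in the bowl. The paper is empty and no root lies elsewhere, so both roots are in the throat. Now I shut the cover by its knob.

Run:
```python
from pk import *
P=T+[.06,0]; 
def kp(th,rad=.06): a=np.pi+th; return P+rad*np.array([np.cos(a),np.sin(a)])
th0=2.149; yw=lambda th: -90+np.degrees(th)
r.grip(.05,5); r.move_ptp([*kp(th0),.26],d(yw(th0))); hit=r.move_straight([*kp(th0),.167],d(yw(th0)),.1,stop_force=8)
r.grip(0,5); s=r.get_state(); print(hit,s["opening"],s["eef_pos"].round(4),s["wrist_force"].round(1))
for th in np.linspace(th0,-.02,20)[1:]: r.move_ptp([*kp(th),.167],d(yw(th)))
s=r.get_state(); print(s["opening"],s["eef_pos"].round(4),s["wrist_force"].round(1))
r.grip(.05); r.pause(.2); r.move_straight([*kp(0),.26],d(yw(-.02)),.15)
r.move_ptp([.515,-.03,.33],d(0)); r.pause(.3); st,im=shot("wrist","fin")
for c,a,q in blobs(im,(0,170,120),(6,255,255),20,(250,100,460,330)): print(c,a,onz(wray(st,*c),.165).round(4))
r.move_ptp([.40,-.10,.40],d(0)); r.pause(.2); s2=r.snapshot("scene")
cv2.imwrite("pics/v8.png",np.hstack([cv2.resize(im[80:280,220:420],(400,400)),cv2.resize(s2[150:270,230:480],(400,400))])[:,:,::-1]); print(st["t"])
```

```text
False 0.01556194067625137 [ 0.6128 -0.067   0.167 ] [-0.1  0.1  1.1]
0.01623067762902469 [ 0.5202 -0.0164  0.1671] [-0.2 -1.1  2.2]
[322.31553398 172.18932039] 206 [ 0.52   -0.0158  0.165 ]
105.3
```

View pics/v8.png

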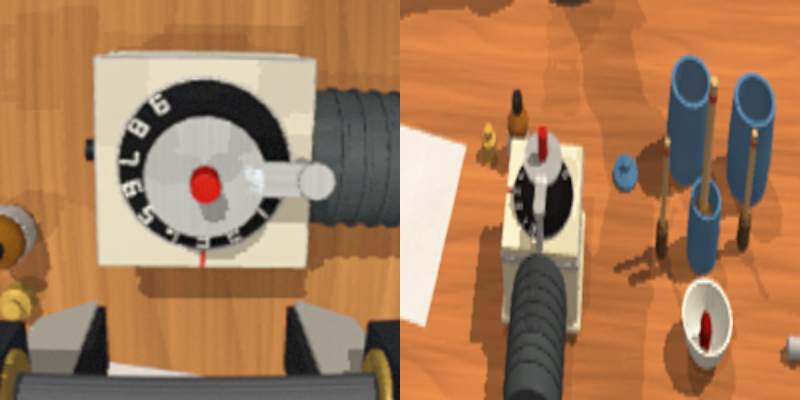

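The cover is shut, with the knob over the throat to within 1 mm. The collar reads 3, the brush stands in its crock and the dates are in the bowl. Handing in.

```bash
python3 -c "
from cell import r
print(r.close_job())"
```

```text
the job is handed in; nothing more can be done
None
```

The job is handed in at about 106 s of the 210 s allowed, no verdict returned: I brushed the throat three times, returned the brush to its crock, set the collar to 3, dropped both roots in, put both dates in the bowl and shut the cover; the lower root and lower date are each stacked under the other, so I inferred the lower root from the empty paper and clear counter.

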